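# Rack the pick box and throw the cam lever

### The job

Free the rack's divider by swinging its cam lever away from it, and slide the divider fully open. Take the wooden box from between the two glasses without shifting or tipping them, and stand it upright on the rack's floor between end stop and divider, midway between the rails and with a broad face towards the end stop. Then slide the divider up until the box is held snugly between it and the stop, and lock it there by swinging the lever fully upright.

Things in the scene. Friction and masses are not known exactly. Their poses are not given: they have to be found in the camera images.
- box: Walnut box with clasp, standing on end: 52 mm wide (58 over clasp and hinges), 39 mm thick, 96 mm tall, 0.13 to 0.25 kg. Origin: centre of its underside; x along the width, y along the thickness (broad faces look to +-y), z up. Starts at the mat's middle, broad faces to the mat's +-x; glasses hug its narrow sides, so fingers fit only on the broad faces. Which broad face looks where is free.
- mat: Flat black rubber bar mat, fixed, 120 mm (its x) by 245 mm (its y), 5 mm thick; origin at the centre of its underside. It carries the box at its centre and a glass at 73 mm either way along y.
- glass_a: Green stemless tumbler, loose, 84 mm across and 106 mm tall, standing on the mat on the +y side of the box. Origin at the centre of its underside.
- glass_b: The same tumbler on the -y side of the box.
- rack: Low wooden rack, fixed: base 100 mm (x) by 190 mm (y), floor 14 mm above the worktop. Origin: centre of underside. End stop at +y, 76 mm wide, 124 mm high, inner face at y = 75 mm. The bay between stop and divider opens to 56 mm at most: no fingers fit beside the box's broad faces there, so hold it by its narrow sides, along x. Rails: inner faces at x = +-42 mm, tops at 24 mm.
- bay_stop (a point): Point in the middle of the foot of the end stop's inner face, on the bay's floor (rack frame x = 0, y = 75 mm, z = 14 mm). Axes as the rack's.
- divider_face (a point): Point in the middle of the foot of the divider's face that looks at the end stop, on the bay's floor; moves with the divider. The divider's board is 76 mm wide, 12 mm thick and its top is 120 mm above the worktop.
- divider (a joint): Slide of the divider along the rack, m: 0 to 0.044, growing away from the stop. Bay width = 12 mm + this value, so the box fills it at 0.027. Slides with about 1.5 N when free; the locked lever clamps it fast. Starts part closed (0 to 0.018) and locked.
- lever (a joint): Angle of the cam lever on the divider, rad: 0 upright, locked; 1.0 leaning away from the stop, free. It clamps below about 0.4 and stays where left (0.42 N m friction). Pushing the knob of the leaning lever towards the stop slides the free divider first; the lever swings up once the divider meets resistance.
- lever_knob (a point): Centre of the black knob at the lever's end, 18 mm in diameter, 44 mm long along the rack's x. Pivot: 35 mm behind divider_face (away from the stop), 48 mm above the worktop. Knob 125 mm from it: 173 mm above the worktop when upright; at 1.0 rad 116 mm, and 105 mm further from the stop than the pivot.
Mind the look-alikes: they are no part of the job. Leave any blue or red look-alike of the box alone.

How it is judged:
By the outcome, as a careful person would: the job done as asked, in the order asked, and still so for the second after the job is handed in, with the robot touching nothing.
It also fails if it takes over 72 s, if anything falls off the work surface, if the arm or the gripper's body presses on something with over 40 N, if the wrist force passes 120 N, or if a joint passes its speed limit or range.

### The arm

A 6-joint arm with a two-finger parallel gripper is mounted at the origin on a cart in front of the work surface, level with it; the furniture and walls round the work are solid. World frame = base frame: x ahead of the robot, y to its left, z up, the work surface at z = 0. Lengths are in mm, angles in rad, forces in N, time in s.
With the tool pointing down it reaches from about 350 to 975 mm from the base axis. Payload 7.1 kg.
Tool frame: the origin (TCP) lies between the finger pads; the fingertips stand 19 mm ahead of it and the grasp point (between the pads) is the TCP (arm.tip_reach is the distance from the TCP to the fingertips, in mm); z points along the fingers, y is the line along which they close (so a half turn about z gives the same grasp; the last joint's range is limited). The gripper opens to 88 mm and grips with 3 to 60 N. Pads are 20 mm wide; open, the fingers measure 115 mm over their backs; the gripper's body (75 mm by 178 mm) begins 61 mm behind the grasp point.
Start: joints at [-1.332, 0.423, 1.63, -0, 1.089, -0.019], TCP at [159.365, -604.324, 241.675] pointing down, gripper open.
Joint ranges: [-3, 3], [-0.9, 2.11], [0.09, 2.58], [-1.31, 4.45], [0.11, 2.69], [-2.54, 2.54]. Speed limits (rad/s): [2.39, 2.39, 3.01, 3.14, 3.14, 3.14].

### API

Orientations are given as a unit quaternion [x, y, z, w].
In Python, from plant import arm, imaging gives the robot as it stands.
- The arm moves only by the tool carry_out, never from a script. Its argument "steps" is a list of rows, each a list of 6 numbers: the shift along the tool's x, y, z in units of 40 mm (1.0 is 40 mm), then the turn, a rotation vector about the tool's x, y, z in units of 8 degrees (1.0 is 8 degrees). A call has exactly 10 rows; each row shifts and turns the commanded pose from where the row before left it, along the tool's axes as they then stand; what a row does not reach is not made up. A row lasts 1/10 s, in which the tool goes at most 50 mm and 8.59 degrees, less where a joint would pass 70% of its speed; a pose out of reach is approached as far as the arm can. A call is refused whole if a number of a shift passes 1 or a number of a turn 1, either way. A call with a gripper value outside its range is refused whole. "hand" is the opening, from 0 (shut) to 1 (fully open), set as the call begins (left out, the last holds). The fingers move at their own pace and stop on an object; "newtons" is the grip in N (left out, the last holds). Time passes only in rows, so rows that do not move let the fingers close, or fill a call up. It gives the time, the measured TCP pose, the force, the opening and the grip force at its end, in the units of the state.
- arm.get_state(): the state, without advancing time (a new reading comes with each control period).
- imaging.read_camera(name): name is "side" or "top" or "wrist"; returns the picture (420x560x3 uint8, red, green, blue); there is no depth.
- imaging.camera_info(name): a dict with "intrinsics" (3x3 intrinsics, pixels), "R" (3x3) and "t" (3): a world point X has camera coordinates R X + t. Camera axes: x right, y down, z forward; pixel columns grow to the right and rows downward; lengths in mm; the calibration is good to about 2 mm. A picture is of the moment at which its call begins: read the wrist's pose just before it. camera_info takes no time and is no camera call; for the wrist camera it gives the pose at the moment of the call.
- arm.finish_job(): hands the job in; it is judged then, once.
The state is a dict: "time": time; "qpos": joint angles; "qvel": joint speeds; "joint_efforts": joint torques, N m; "tool_pos": TCP position; "tcp_rot": TCP orientation; "force": force on the tool from outside, world axes, zero at the start; "torque": the same for the moment, N m; "width": opening from 0.0 (shut) to 1.0 (fully open); "gripper_force": force on a finger pad.
Only numpy, scipy, OpenCV 4.12 (cv2) and the standard library are available. Lean on these libraries where they do the work, as an engineer would, in place of code of your own. Each camera call takes 0.05 s, during which the arm holds its last target. There are 200 camera calls.

## Working session

There is one attempt and no reset: what is moved stays moved. The work goes in short steps, Python scripts to look and compute and a tool call to move; the robot and the scene stay as the last step left them, time stands still between calls to the robot, and variables do not carry over. Pictures are saved under pics/ and viewed, at most 12 in all, crops included, and the job is handed in when it is done.

Besides the shell and the picture viewer there is one more tool, called after "Request:" as name(argument=value, ...), one argument or row to a line, values as JSON. carry_out: Moves the arm, as the interface text tells. Its arguments: {"type":"object","properties":{"steps":{"type":"array"},"hand":{"type":"number"},"newtons":{"type":"number"}},"required":["steps"]}

```bash
mkdir -p pics; python3 - <<'E'
from plant import arm, imaging
import cv2,numpy as np
for n in("top","side"):
    im=imaging.read_camera(n); cv2.imwrite(f"pics/{n}0.png",cv2.cvtColor(im,cv2.COLOR_RGB2BGR))
    c=imaging.camera_info(n); print(n,np.round(c["intrinsics"],1).tolist(),np.round(c["R"],3).tolist(),np.round(c["t"],1).tolist())
s=arm.get_state();print(s)
E
```

```text
top [[475.5, 0.0, 273.0], [0.0, 475.5, 212.2], [0.0, 0.0, 1.0]] [[0.01, -1.0, -0.017], [-0.989, -0.008, -0.145], [0.144, 0.018, -0.989]] [57.5, 446.6, 1359.0]
side [[537.8, 0.0, 275.4], [0.0, 537.8, 206.7], [0.0, 0.0, 1.0]] [[-0.652, -0.758, -0.017], [-0.563, 0.5, -0.658], [0.507, -0.419, -0.753]] [309.4, 274.1, 1629.7]
{'time': 0.1, 'qpos': array([-1.33199660e+00,  4.23754897e-01,  1.63061492e+00,  1.24722704e-05,
        1.08865002e+00, -1.90211504e-02]), 'qvel': array([ 7.49472486e-04, -1.95845124e-03, -1.80071722e-03, -5.34405883e-04,
       -2.29741270e-05,  5.69212113e-04]), 'joint_efforts': array([-1.13317557e-03, -5.45620036e+01, -2.74322641e+01,  6.44832174e-02,
        1.88118877e-02, -3.21305299e-05]), 'tool_pos': array([ 159.25691377, -603.85755613,  240.98485122]), 'tcp_rot': array([ 9.91702669e-01,  1.28550793e-01, -7.27689059e-05, -7.09896797e-04]), 'force': array([-0.97103929, -0.42438634,  0.29522997]), 'torque': array([ 0.01699476, -0.05481025, -0.01761555]), 'gripper_force': 0.0, 'width': 0.9991146008146802}
```

View pics/top0.png

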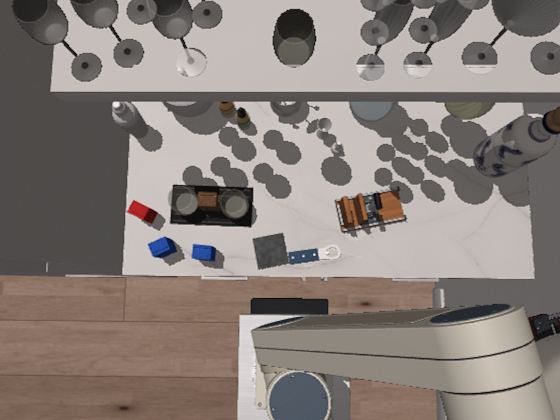

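View pics/side0.png

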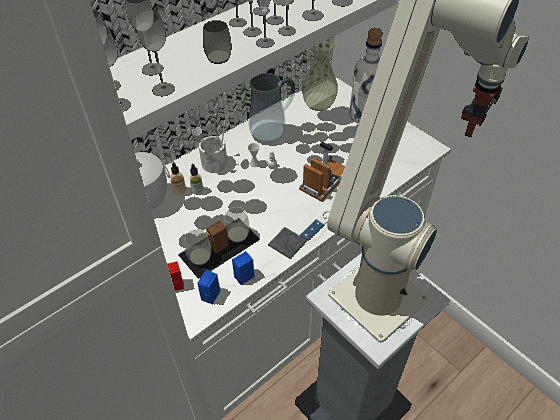

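Top view: black mat with walnut box at (207,200), glasses at (185,202) and (235,205); rack at (370,210); blue boxes at (162,247) and (204,252), red at (142,211). The brown box on the mat between the glasses is the only one fitting the description. I confirm it and the rack in one enlarged crop.

```bash
cat > h.py <<'E'
import numpy as np,cv2
from plant import arm,imaging
def proj(n,X,c=None):
    c=c or imaging.camera_info(n); p=c["R"]@np.array(X,float)+c["t"]; p=np.array(c["intrinsics"])@p; return p[:2]/p[2]
def ray(n,uv,z,c=None):
    c=c or imaging.camera_info(n); R=np.array(c["R"]); o=-R.T@np.array(c["t"])
    d=R.T@np.linalg.inv(c["intrinsics"])@np.array([uv[0],uv[1],1.]); return o+d*(z-o[2])/d[2]
def save(im,f): cv2.imwrite(f,cv2.cvtColor(im,cv2.COLOR_RGB2BGR))
E
python3 - <<'E'
from h import *
t=imaging.read_camera("top");s=imaging.read_camera("side")
f=lambda im,x,y,w,h:cv2.resize(im[y:y+h,x:x+w],(400,300),interpolation=cv2.INTER_CUBIC)
o=np.vstack([np.hstack([f(t,160,170,100,75),f(t,325,172,100,75)]),np.hstack([f(s,170,205,100,75),f(s,285,135,80,60)])])
save(o,"pics/crop1.png")
print(ray("top",(212,206),5),ray("top",(370,210),14),ray("side",(320,185),14),ray("side",(218,248),5))
# mat mask
hs=t.astype(int); m=((hs.max(2)<45)).astype(np.uint8); m[:170]=0;m[240:]=0;m[:,:160]=0;m[:,262:]=0
m=cv2.morphologyEx(m,cv2.MORPH_CLOSE,np.ones((15,15)))
c=max(cv2.findContours(m,0,1)[0],key=cv2.contourArea); r=cv2.boxPoints(cv2.minAreaRect(c)); print(r)
P=np.array([ray("top",p,5) for p in r]);print(P.round(1),P.mean(0),[np.linalg.norm(P[i]-P[i-1]) for i in range(4)])
E
```

```text
[467.56956649 245.03411657   5.        ] [ 457.68414135 -225.25963943   14.        ] [ 443.96740249 -184.39094419   14.        ] [466.52396214 253.99147486   5.        ]
[[170.61447 223.02364]
 [172.10635 184.23488]
 [252.48746 187.32646]
 [250.99557 226.11522]]
[[415.2 367.5   5. ]
 [533.3 367.8   5. ]
 [525.4 124.5   5. ]
 [407.8 127.    5. ]] [470.42286132 246.68318583   5.        ] [np.float64(240.60282466536677), np.float64(118.12136806690907), np.float64(243.49840439790015), np.float64(117.60854805832871)]
```

View pics/crop1.png

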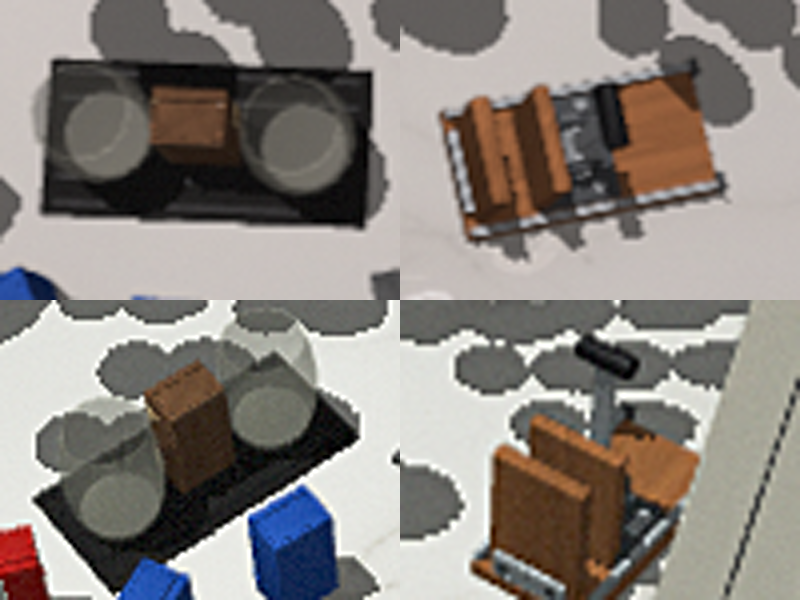

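The crop confirms the walnut box with clasp between the two green glasses at top (207,200). In the rack, the stop is the left board (top ≈(345,213)), the divider the next, and the knob is upright at (378,200). I move over the rack for a closer look.

Request:
carry_out(
  steps=[
    [0.9,-0.68,-0.3,0,0,0.04],
    [0.9,-0.68,-0.3,0,0,0.04],
    [0.9,-0.68,-0.3,0,0,0.04],
    [0.9,-0.68,-0.3,0,0,0.04],
    [0.9,-0.68,-0.2,0,0,0.04],
    [0.9,-0.68,-0.2,0,0,0.04],
    [0.9,-0.68,-0.2,0,0,0.04],
    [0.9,-0.68,-0.2,0,0,0.04],
    [0.9,-0.68,-0.1,0,0,0.04],
    [0.9,-0.68,-0.1,0,0,0.04],
  ],
)

```text
time: 1.2
tool_pos: [447.8, -255.1, 330.1]
tcp_rot: [0.995, 0.101, 0.0, 0.0]
force: [1.0, 0.6, 0.1]
width: 0.999
gripper_force: 0.0
```

```bash
cat >> h.py <<'E'
from scipy.spatial.transform import Rotation as Ro
def pose():
    s=arm.get_state(); R=Ro.from_quat(s["tcp_rot"]).as_matrix(); return s,np.array(s["tool_pos"]),R
def go(p,yaw=None):
    s,t,R=pose(); d=R.T@(np.array(p,float)-t)/40
    T=R if yaw is None else (Ro.from_euler("z",yaw)*Ro.from_euler("x",np.pi)).as_matrix()
    r=Ro.from_matrix(R.T@T).as_rotvec()
    print("shift units",d.round(2),"turn units",np.degrees(r/8).round(2))
def st():
    s,t,R=pose(); print("t",round(s["time"],2),"tcp",t.round(1),"yaw",round(np.arctan2(R[1,0],R[0,0]),3),"w",round(s["width"],3),"F",s["force"].round(1),"gf",round(s["gripper_force"],1),"q",s["qpos"].round(2))
E
python3 - <<'E'
from h import *
st(); c=imaging.camera_info("wrist"); R=c["R"]; print("cam",(-R.T@c["t"]).round(0),R[2].round(2))
im=imaging.read_camera("wrist"); save(im,"pics/w1.png"); st()
E
```

```text
t 1.2 tcp [ 447.8 -255.1  330.1] yaw 0.202 w 0.999 F [1.  0.6 0.1] gf 0.0 q [-0.54  0.16  1.78 -0.    1.2   0.83]
cam [ 522. -239.  474.] [-0.27 -0.06 -0.96]
t 1.25 tcp [ 451.5 -251.3  330.7] yaw 0.204 w 0.998 F [2.3 2.6 0.6] gf 0.0 q [-0.53  0.16  1.78  0.    1.2   0.83]
```

View pics/w1.png

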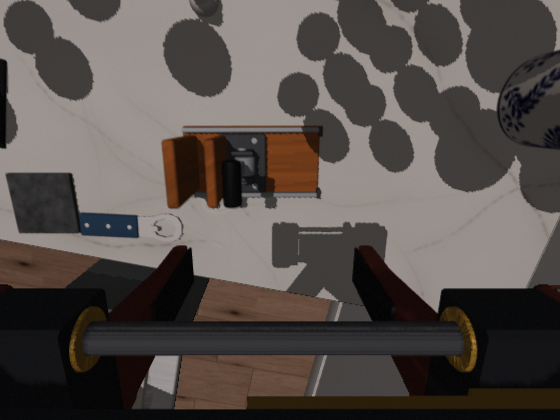

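Wrist view: rack with stop board at (180,170), divider (212,170), upright knob at (232,183), base's open end at x≈320. The arm was still settling; I retake and measure with masks.

```bash
python3 - <<'E'
from h import *
imaging.read_camera("top"); st()
c=imaging.camera_info("wrist"); im=imaging.read_camera("wrist"); st()
np.savez("w2.npz",im=im,R=c["R"],t=c["t"],K=c["intrinsics"])
h=cv2.cvtColor(im,cv2.COLOR_RGB2HSV)
w=((h[...,0]<20)&(h[...,1]>150)&(h[...,2]>60)).astype(np.uint8); w[260:]=0
n,l,s,ce=cv2.connectedComponentsWithStats(w)
for i in range(1,n):
    if s[i,4]>150: print("wood",s[i],ce[i].round(1))
k=((im.max(2)<40)).astype(np.uint8); k[260:]=0
n,l,s,ce=cv2.connectedComponentsWithStats(k)
for i in range(1,n):
    if s[i,4]>150: print("black",s[i],ce[i].round(1), ray("wrist",ce[i],173,c).round(1))
x,y=130,90
save(cv2.resize(im[y:y+150,x:x+200],(800,600),interpolation=cv2.INTER_CUBIC),"pics/w2.png")
E
```

```text
t 1.3 tcp [ 449.7 -253.4  330.3] yaw 0.207 w 1.0 F [-0.3  0.4 -0.6] gf 0.0 q [-0.54  0.16  1.78  0.    1.2   0.83]
t 1.35 tcp [ 448.2 -254.9  329.8] yaw 0.206 w 1.0 F [-0.  -0.1  0.1] gf 0.0 q [-0.54  0.16  1.78  0.    1.2   0.82]
wood [186 135  36  75 846] [210.6 167.5]
wood [ 266  135   54   59 2641] [292.9 165.1]
wood [165 142  16  69 745] [172.4 175.7]
black [  0  60  10  89 760] [  3.8 103.3] [488.1  -1.9 173. ]
black [503  89  43  47 771] [522.  109.8] [ 577.6 -451.9  173. ]
black [522 130  38  24 358] [548.5 143.5] [ 555.1 -487.8  173. ]
black [ 217  136   52   75 2073] [237.1 175.5] [ 467.5 -214.9  173. ]
black [ 177  139   30   69 1308] [189.2 169.8] [ 463.5 -170.1  173. ]
black [ 70 175  12  59 208] [ 75.8 202.6] [409.7 -67.9 173. ]
black [165 246  27  14 286] [179.7 253.6] [ 377.7 -172.4  173. ]
black [354 246  28  14 305] [365.5 253.4] [ 416.5 -355.2  173. ]
```

View pics/w2.png

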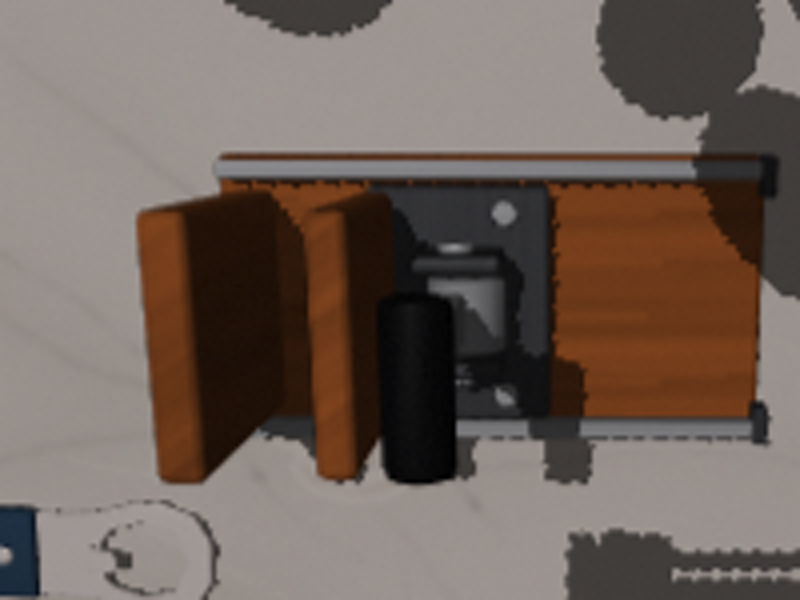

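The crop shows the stop's top (inner edge (177,142.5)-(181,210) in full pixels), the divider's top front edge (207,143)-(210,209.5), the knob's centre (234.3,187) and the base's end edge at x≈319.5.

```bash
python3 - <<'E'
from h import *
d=np.load("w2.npz"); c=dict(R=d["R"],t=d["t"],intrinsics=d["K"])
f=lambda u,v,z:ray("wrist",(u/4+130,v/4+90),z,c)
P=dict(s1=f(188,210,124),s2=f(204,480,124),d1=f(308,212,120),d2=f(320,478,120),k=f(417,388,173),k1=f(415,296,175),k2=f(418,480,170),
 rt1=f(225,182,24),rt2=f(760,182,24),rb=f(740,418,24),e1=f(762,190,14),e2=f(755,415,14))
for k,v in P.items(): print(k,v.round(1))
print("stop len",np.linalg.norm(P["s1"]-P["s2"]),"div",np.linalg.norm(P["d1"]-P["d2"]),"knob",np.linalg.norm(P["k1"]-P["k2"]))
for a,b in(("s2","s1"),("d2","d1"),("e2","e1")): v=P[a]-P[b]; print(a,"yaw x",np.arctan2(-v[1],-v[0]))
v=P["rt1"]-P["rt2"]; print("yaw rail",np.arctan2(-v[0],v[1]))
yaw=0.19
for yaw in(.17,.19,.21):
  ex=np.array([np.cos(yaw),np.sin(yaw),0]); ey=np.array([-np.sin(yaw),np.cos(yaw),0])
  sm=(P["s1"]+P["s2"])/2; O=sm-75*ey
  for k,v in P.items(): print(k,round((v-O)@ex,1),round((v-O)@ey,1),end="; ")
  print("O",O.round(1))
E
```

```text
s1 [ 479.9 -142.6  124. ]
s2 [ 406.8 -156.4  124. ]
d1 [ 485.5 -173.1  120. ]
d2 [ 412.9 -187.7  120. ]
k [ 456.1 -214.2  173. ]
k1 [ 477.7 -210.1  175. ]
k2 [ 433.  -218.2  170. ]
rt1 [ 479.2 -126.7   24. ]
rt2 [ 516.7 -304.1   24. ]
rb [ 435.8 -317.3   24. ]
e1 [ 514.1 -306.9   14. ]
e2 [ 436.  -324.1   14. ]
stop len 74.33989781372522 div 74.05728147629206 knob 45.749416433802025
s2 yaw x 0.18669045069367224
d2 yaw x 0.1978993049214873
e2 yaw x 0.2170869081001126
yaw rail 0.20805224743423287
s1 37.2 75.6; s2 -37.2 74.4; d1 37.6 44.6; d2 -36.5 42.5; k 1.6 9.1; k1 23.6 9.5; k2 -21.8 9.1; rt1 39.2 91.4; rt2 46.1 -89.8; rb -35.9 -89.1; e1 43.0 -92.1; e2 -36.8 -95.9; O [ 456.1 -223.4  124. ]
s1 37.2 74.9; s2 -37.2 75.1; d1 36.9 43.9; d2 -37.1 43.3; k 0.3 9.1; k1 22.3 9.0; k2 -23.2 9.6; rt1 39.5 90.6; rt2 42.8 -90.6; rb -39.1 -88.3; e1 39.7 -92.9; e2 -40.2 -95.1; O [ 457.5 -223.2  124. ]
s1 37.2 74.1; s2 -37.2 75.9; d1 36.3 43.1; d2 -37.7 44.0; k -1.0 9.1; k1 21.0 8.6; k2 -24.5 10.0; rt1 39.8 89.9; rt2 39.5 -91.5; rb -42.4 -87.5; e1 36.3 -93.7; e2 -43.6 -94.2; O [ 459.  -222.9  124. ]
```

Request:
carry_out(
  steps=[
    [0.2,-0.24,0.6,0,0,0],
    [0.2,-0.24,0.6,0,0,0],
    [0.2,-0.24,0.6,0,0,0],
    [0.2,-0.24,0.6,0,0,0.05],
    [0,0,0.1,0,0,0],
    [0,0,0,0,0,0],
    [0,0,0.25,0,0,0],
    [0,0,0.35,0,0,0],
    [0,0,0.35,0,0,0],
    [0,0,0.25,0,0,0],
  ],
  hand=0.4,
)

```text
time: 2.35
tool_pos: [470.5, -213.5, 181.6]
tcp_rot: [0.995, 0.097, 0.0, 0.0]
force: [-0.2, -0.2, -0.7]
width: 0.4
gripper_force: 0.0
```

```bash
cat >> h.py <<'E'
yaw=.2; O=np.array([458,-223.,0]); ex=np.array([np.cos(yaw),np.sin(yaw),0]); ey=np.array([-np.sin(yaw),np.cos(yaw),0])
def rk(p): p=np.array(p)-O; return np.array([p@ex,p@ey,p[2]]).round(1)
def W(x,y,z): return O+x*ex+y*ey+np.array([0,0,z])
E
python3 - <<'E'
from h import *
st(); print(rk(pose()[1]))
im=imaging.read_camera("wrist"); save(im,"pics/w3.png"); st(); print(rk(pose()[1]))
E
```

```text
t 2.35 tcp [ 470.5 -213.5  181.6] yaw 0.194 w 0.4 F [-0.2 -0.2 -0.7] gf 0.0 q [-0.45  0.35  1.91 -0.    0.88  0.93]
[ 14.1   6.9 181.6]
t 2.4 tcp [ 469.8 -213.   180.2] yaw 0.194 w 0.4 F [-0.8 -0.3 -1.3] gf 0.0 q [-0.45  0.35  1.92 -0.    0.88  0.93]
[ 13.5   7.5 180.2]
```

View pics/w3.png

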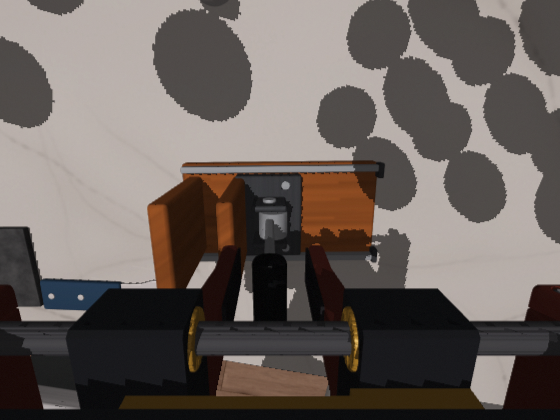

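The knob (270,285) sits between the fingers, the lever bar visible at (270,232). Now swing the lever away along its arc.

Request:
carry_out(
  steps=[
    [0.08,0.5,0.02,0,0,0],
    [0,0.31,0.05,0,0,0],
    [0,0.3,0.08,0,0,0],
    [0,0.29,0.11,0,0,0],
    [0,0.28,0.13,0,0,0],
    [0,0.27,0.16,0,0,0],
    [0,0.25,0.19,0,0,0],
    [0,0.23,0.21,0,0,0],
    [0,0.2,0.23,0,0,0],
    [0,0.18,0.22,0,0,0],
  ],
)

```text
time: 3.4
tool_pos: [496.1, -323.7, 125.3]
tcp_rot: [0.995, 0.097, 0.001, 0.001]
force: [3.0, 5.4, 4.7]
width: 0.398
gripper_force: 7.9
```

Request:
carry_out(
  steps=[
    [0,0.15,0,0,0,0],
    [0,0.15,0,0,0,0],
    [0,0.15,0,0,0,0],
    [0,0.12,0,0,0,0],
    [0,0.1,0,0,0,0],
    [0,0,0,0,0,0],
    [0,0,0,0,0,0],
    [0,0,0,0,0,0],
    [0,0,0,0,0,0],
    [0,0,0,0,0,0],
  ],
)

```text
time: 4.4
tool_pos: [499.6, -341.3, 123.8]
tcp_rot: [0.995, 0.096, -0.002, -0.007]
force: [5.7, 31.6, 7.2]
width: 0.403
gripper_force: 16.2
```

```bash
python3 - <<'E'
from h import *
st(); print(rk(pose()[1]))
t=imaging.read_camera("top"); save(t,"pics/t2.png"); im=imaging.read_camera("wrist"); save(im,"pics/w4.png"); st()
c=imaging.camera_info("wrist")
for n,p in dict(divider_open=(0,19,120),stop=(0,75,124),knob=(0,-121,116)).items(): print(n,proj("wrist",W(*p),c).round(0))
save(np.vstack([im[60:330],cv2.resize(t[160:260,300:440],(560,330))])[:600],"pics/m4.png")
E
```

```text
t 4.4 tcp [ 499.6 -341.3  123.8] yaw 0.192 w 0.403 F [ 5.7 31.6  7.2] gf 16.2 q [-0.62  0.55  1.74  0.01  0.86  0.75]
[  17.3 -124.2  123.8]
t 4.5 tcp [ 499.6 -341.3  123.8] yaw 0.192 w 0.404 F [ 5.9 30.6  7.1] gf 16.2 q [-0.62  0.55  1.74  0.01  0.86  0.75]
divider_open [  2. 306.]
stop [-112.  310.]
knob [268. 302.]
```

View pics/m4.png

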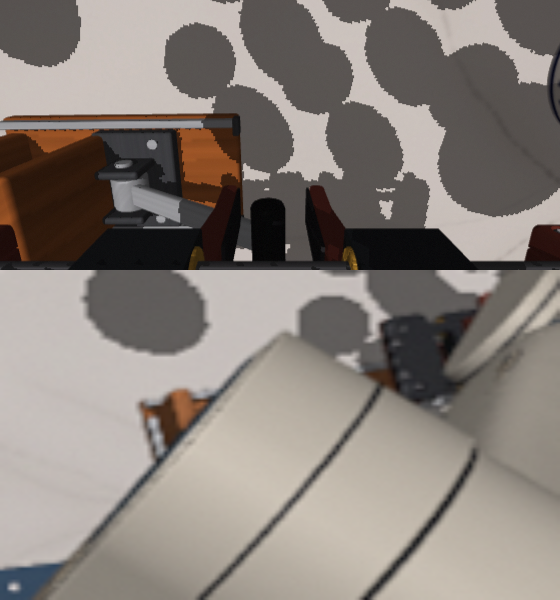

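Both joints appear at their stops (31 N reaction, knob at the predicted place (268,302)). Back off, lift and check.

Request:
carry_out(
  steps=[
    [0,-0.35,0,0,0,0],
    [0,0,0,0,0,0],
    [0,0,-0.8,0,0,0],
    [0,0,-1,0,0,0],
    [0,0,-1,0,0,0],
    [-0.3,-1,-1,0,0,0],
    [-0.3,-1,-0.2,0,0,0],
    [-0.3,-1,0,0,0,0],
    [0,0,0,0,0,0],
    [0,0,0,0,0,0],
  ],
  hand=0.4,
)

```text
time: 5.5
tool_pos: [442.1, -229.3, 280.4]
tcp_rot: [0.995, 0.098, 0.0, 0.001]
force: [0.7, 0.3, 0.1]
width: 0.402
gripper_force: 0.0
```

```bash
python3 - <<'E'
from h import *
st(); print(rk(pose()[1]))
c=imaging.camera_info("wrist"); im=imaging.read_camera("wrist"); st(); np.savez("w5.npz",im=im,R=c["R"],t=c["t"],K=c["intrinsics"])
for n,p in dict(d_open1=(38,19,120),d_open2=(-38,19,120),stop1=(38,75,124),stop2=(-38,75,124),knob=(0,-121,116)).items(): print(n,proj("wrist",W(*p),c).round(0))
save(im[60:360],"pics/w5.png"); go([470,247,220],1.539)
E
```

```text
t 5.5 tcp [ 442.1 -229.3  280.4] yaw 0.196 w 0.402 F [0.7 0.3 0.1] gf 0.0 q [-0.5   0.19  1.87 -0.    1.08  0.87]
[-16.9  -3.  280.4]
t 5.55 tcp [ 442.6 -229.9  280.3] yaw 0.195 w 0.402 F [ 0.8 -0.5 -0.5] gf 0.0 q [-0.5   0.19  1.87 -0.    1.08  0.87]
d_open1 [249. 143.]
d_open2 [251. 222.]
stop1 [187. 143.]
stop2 [193. 223.]
knob [395. 182.]
shift units [  2.99 -11.57   1.5 ] turn units [ 0.01  0.   -9.62]
```

View pics/w5.png

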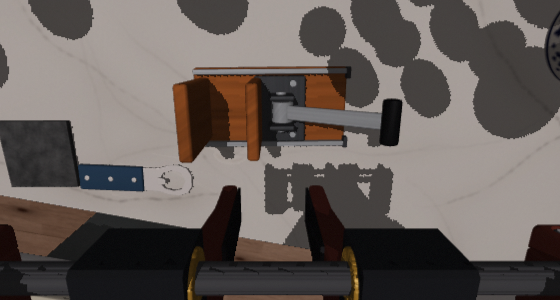

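The divider's edge lies at (249,143), exactly the predicted fully open place; knob at (391,182), lever leaning to ≈1.0. On to the mat.

Request:
carry_out(
  steps=[
    [0.25,-1,0,0,0,0],
    [0.25,-1,0,0,0,0],
    [0.25,-1,0,0,0,0],
    [0.25,-1,0,0,0,0],
    [0.25,-1,0,0,0,0],
    [0.25,-1,0,0,0,0],
    [0.25,-1,0,0,0,0],
    [0.25,-1,0,0,0,0],
    [0.25,-1,0,0,0,0],
    [0.25,-1,0,0,0,0],
  ],
  hand=1,
)

```text
time: 6.55
tool_pos: [464.2, 184.0, 279.9]
tcp_rot: [0.995, 0.097, 0.0, 0.0]
force: [0.3, 0.5, -0.7]
width: 1.003
gripper_force: 0.0
```

Request:
carry_out(
  steps=[
    [0.25,-0.8,0,0,0,-0.6],
    [0.2,-0.8,0,0,0,-1],
    [0,0,0,0,0,-1],
    [0,0,0,0,0,-1],
    [0,0,0,0,0,-1],
    [0,0,0,0,0,-1],
    [0,0,0,0,0,-1],
    [0,0,0,0,0,-1],
    [0,0,0,0,0,-1],
    [0,0,0,0,0,-1],
  ],
)

```text
time: 7.55
tool_pos: [466.9, 248.7, 279.6]
tcp_rot: [0.718, 0.696, -0.0, 0.0]
force: [-0.6, -0.5, -0.4]
width: 1.001
gripper_force: 0.0
```

Request:
carry_out(
  steps=[
    [0,0,0,0,0,0],
    [0,0,0,0,0,0],
    [0,0,0,0,0,0],
    [0,0,0,0,0,0],
    [0,0,0,0,0,0],
    [0,0,0,0,0,0],
    [0,0,0,0,0,0],
    [0,0,0,0,0,0],
    [0,0,0,0,0,0],
    [0,0,0,0,0,0],
  ],
)

```text
time: 8.55
tool_pos: [465.1, 249.0, 280.3]
tcp_rot: [0.72, 0.694, 0.0, 0.0]
force: [0.2, 0.1, 1.1]
width: 1.002
gripper_force: 0.0
```

```bash
python3 - <<'E'
from h import *
st()
c=imaging.camera_info("wrist"); im=imaging.read_camera("wrist"); st(); np.savez("w6.npz",im=im,R=c["R"],t=c["t"],K=c["intrinsics"])
for n,p in dict(boxtop=(470,247,101),boxfoot=(470,247,5),ga=(472,320,111),gb=(468,174,111)).items(): print(n,proj("wrist",p,c).round(0))
save(cv2.resize(im[60:360,80:480],(800,600),interpolation=cv2.INTER_CUBIC),"pics/w6.png"); go([470,247,220],1.539)
E
```

```text
t 8.55 tcp [465.1 249.  280.3] yaw 1.535 w 1.002 F [0.2 0.1 1.1] gf 0.0 q [0.47 0.23 1.81 0.   1.1  0.5 ]
t 8.6 tcp [465.1 249.  280.3] yaw 1.535 w 0.998 F [ 0.4 -0.1 -0.4] gf 0.0 q [0.47 0.23 1.81 0.   1.1  0.5 ]
boxtop [278. 199.]
boxfoot [277. 182.]
ga [278. 126.]
gb [278. 268.]
shift units [-0.05  0.12  1.51] turn units [ 0.   -0.   -0.03]
```

View pics/w6.png

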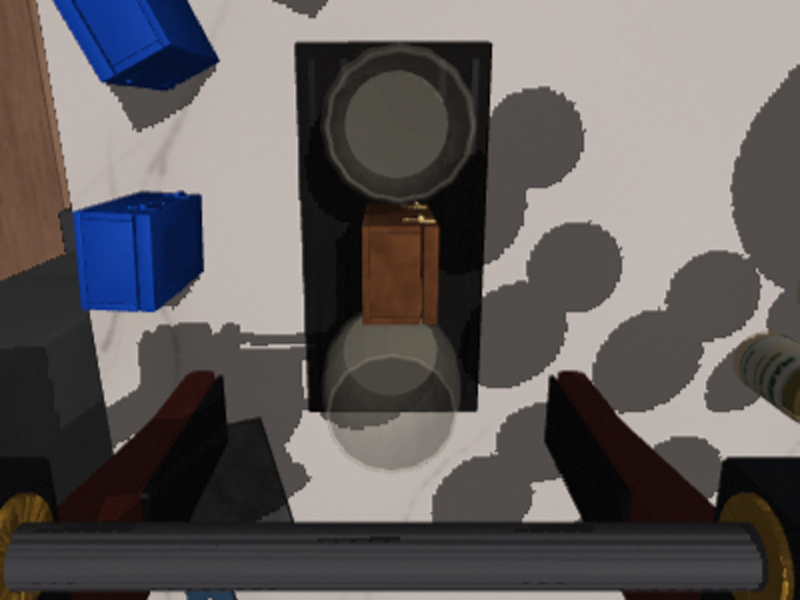

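The crop shows the box's top face at full px (261.5–299, 171.5–222), brown with brass clasp, between both glasses; blue look-alikes at left stay clear.

```bash
python3 - <<'E'
from h import *
d=np.load("w6.npz"); c=dict(R=d["R"],t=d["t"],intrinsics=d["K"])
f=lambda u,v,z=101:ray("wrist",(u/2+80,v/2+60),z,c)
P=[f(364,223),f(438,224),f(437,325),f(363,324)]
print(np.round(P,1),np.mean(P,0),[np.linalg.norm(P[i]-P[i-1]) for i in range(4)])
v=P[1]-P[0]+P[2]-P[3];print("x dir yaw",np.arctan2(v[1],v[0]))
M=[f(295,42,5),f(491,42,5),f(477,411,5),f(310,411,5)];print(np.round(M,1),np.mean(M,0))
b=np.mean(P,0); go([b[0],b[1],75],1.535)
E
```

```text
[[454.9 275.9 101. ]
 [492.  274.1 101. ]
 [490.8 220.9 101. ]
 [452.1 222.8 101. ]] [472.43878984 248.41043405 101.        ] [np.float64(53.173151515764296), np.float64(37.12357645973724), np.float64(53.21227882948305), np.float64(38.81457111416106)]
x dir yaw -0.04808318502376742
[[414.3 372.    5. ]
 [532.5 368.    5. ]
 [525.3 124.8   5. ]
 [407.2 128.9   5. ]] [469.82995345 248.41552045   5.        ]
shift units [-0.01  0.18  5.13] turn units [ 0. -0.  0.]
```

Request:
carry_out(
  steps=[
    [0,0.16,0.8,0,0,0],
    [0,0,0.8,0,0,0],
    [0,0,0.8,0,0,0],
    [0,0,0.7,0,0,0],
    [0,0,0.6,0,0,0],
    [0,0,0.5,0,0,0],
    [0,0,0.4,0,0,0],
    [0,0,0.3,0,0,0],
    [0,0,0.2,0,0,0],
    [0,0,0,0,0,0],
  ],
)

```text
time: 9.6
tool_pos: [471.2, 248.6, 75.5]
tcp_rot: [0.72, 0.694, -0.001, -0.0]
force: [1.2, 0.3, -0.3]
width: 0.999
gripper_force: 0.0
```

Request:
carry_out(
  steps=[
    [0,0,0,0,0,0],
    [0,0,0,0,0,0],
    [0,0,0,0,0,0],
    [0,0,0,0,0,0],
    [0,0,0,0,0,0],
    [0,0,0,0,0,0],
    [0,0,0,0,0,0],
    [0,0,0,0,0,0],
    [0,0,0,0,0,0],
    [0,0,0,0,0,0],
  ],
  hand=0.3,
  newtons=20,
)

```text
time: 10.6
tool_pos: [471.7, 248.8, 76.4]
tcp_rot: [0.72, 0.694, 0.0, 0.0]
force: [0.7, 0.0, 3.5]
width: 0.444
gripper_force: 20.0
```

Request:
carry_out(
  steps=[
    [0,0,-0.3,0,0,0],
    [0,0,-0.8,0,0,0],
    [0,0,-0.9,0,0,0],
    [0,0,-1,0,0,0],
    [0,0,-1,0,0,0],
    [-0.6,0,0,0,0,0],
    [-0.9,0,0,0,0,0],
    [-0.9,-0.1,0,0,0,0],
    [-0.9,-0.1,0,0,0,0],
    [-0.9,-0.1,0,0,0,0],
  ],
)

```text
time: 11.6
tool_pos: [452.8, 80.0, 236.8]
tcp_rot: [0.719, 0.695, -0.0, -0.0]
force: [-0.1, -0.7, -2.3]
width: 0.447
gripper_force: 20.0
```

Request:
carry_out(
  steps=[
    [-0.8,-0.1,0,0,0,0.5],
    [-0.5,0,0,0,0,1],
    [-0.3,0,0,0,0,1],
    [0,0,0.2,0,0,1],
    [0,0,0.4,0,0,1],
    [0,0,0.6,0,0,1],
    [0,0,0.6,0,0,1],
    [0,0,0.6,0,0,1],
    [0,0,0.6,0,0,1],
    [0,0,0.3,0,0,1],
  ],
)

```text
time: 12.6
tool_pos: [442.3, 17.9, 103.0]
tcp_rot: [0.995, 0.101, -0.001, -0.0]
force: [-0.4, 0.2, -1.0]
width: 0.448
gripper_force: 20.0
```

```bash
python3 - <<'E'
from h import *
st(); go([455,10,72],.2)
E
```

```text
t 12.6 tcp [442.3  17.9 103. ] yaw 0.203 w 0.448 F [-0.4  0.2 -1. ] gf 20.0 q [0.01 0.4  2.11 0.   0.63 1.38]
shift units [0.27 0.26 0.78] turn units [-0.    0.02  0.02]
```

Request:
carry_out(
  steps=[
    [0,0,0.3,0,0,0],
    [0,0,0.25,0,0,0],
    [0,0,0.13,0,0,0],
    [0,0,0.08,0,0,0],
    [0,0,0.04,0,0,0],
    [0,0,0.02,0,0,0],
    [0,0,0,0,0,0],
    [0,0,0,0,0,0],
    [0,0,0,0,0,0],
    [0,0,0,0,0,0],
  ],
)

```text
time: 13.6
tool_pos: [443.6, 17.9, 71.6]
tcp_rot: [0.995, 0.104, 0.0, 0.0]
force: [0.2, -0.3, -2.4]
width: 0.447
gripper_force: 20.0
```

```bash
python3 - <<'E'
from h import *
st()
E
```

```text
t 13.6 tcp [443.6  17.9  71.6] yaw 0.209 w 0.447 F [ 0.2 -0.3 -2.4] gf 20.0 q [0.01 0.47 2.12 0.   0.56 1.38]
```

Request:
carry_out(
  steps=[
    [0,0,0.03,0,0,0],
    [0,0,0.03,0,0,0],
    [0,0,0,0,0,0],
    [0,0,0,0,0,0],
    [0,0,0,0,0,0],
    [0,0,0,0,0,0],
    [0,0,0,0,0,0],
    [0,0,0,0,0,0],
    [0,0,0,0,0,0],
    [0,0,0,0,0,0],
  ],
)

```text
time: 14.6
tool_pos: [444.1, 17.9, 70.7]
tcp_rot: [0.995, 0.104, 0.001, 0.0]
force: [-4.9, 0.2, 23.6]
width: 0.444
gripper_force: 20.0
```

```bash
python3 - <<'E'
from h import *
st()
E
```

```text
t 14.6 tcp [444.1  17.9  70.7] yaw 0.209 w 0.444 F [-4.9  0.2 23.6] gf 20.0 q [0.01 0.47 2.12 0.   0.55 1.38]
```

Request:
carry_out(
  steps=[
    [0,0,-0.04,0,0,0],
    [0,0,0,0,0,0],
    [0,0,0,0,0,0],
    [0,0,0,0,0,0],
    [0,0,0,0,0,0],
    [0,0,0,0,0,0],
    [0,0,0,0,0,0],
    [0,0,0,0,0,0],
    [0,0,0,0,0,0],
    [0,0,0,0,0,0],
  ],
  hand=0.9,
)

```text
time: 15.6
tool_pos: [443.4, 17.9, 70.6]
tcp_rot: [0.995, 0.104, -0.0, -0.0]
force: [0.0, -1.0, 0.1]
width: 0.903
gripper_force: 0.0
```

Request:
carry_out(
  steps=[
    [0,0,-0.3,0,0,0],
    [0,0,-0.5,0,0,0],
    [0,0,-0.6,0,0,0],
    [0,0,-0.4,0,0,-0.5],
    [0,0,0,0,0,-1],
    [0,0,0,0,0,-1],
    [0,0,0,0,0,-1],
    [0,0,0,0,0,-1],
    [0,0,0,0,0,-1],
    [0,0,0,0,0,-1],
  ],
  hand=1,
)

```text
time: 16.6
tool_pos: [443.5, 17.9, 143.5]
tcp_rot: [0.847, 0.532, 0.0, 0.0]
force: [-0.1, 0.5, 0.4]
width: 0.999
gripper_force: 0.0
```

Request:
carry_out(
  steps=[
    [0,0,0,0,0,-1],
    [0,0,0,0,0,-1],
    [0,0,0,0,0,-1],
    [0,0,0,0,0,-1],
    [0,0,0,0,0,-0.7],
    [0,0,0,0,0,0],
    [0,0,0,0,0,0],
    [0,0,0,0,0,0],
    [0,0,0,0,0,0],
    [0,0,0,0,0,0],
  ],
)

```text
time: 17.6
tool_pos: [443.4, 17.9, 142.7]
tcp_rot: [0.633, 0.775, -0.0, -0.0]
force: [-0.5, -0.1, -0.6]
width: 0.998
gripper_force: 0.0
```

```bash
python3 - <<'E'
from h import *
st(); go([444.1,17.9,74],.209+np.pi/2)
c=imaging.camera_info("wrist"); im=imaging.read_camera("wrist")
h=cv2.cvtColor(im,cv2.COLOR_RGB2HSV)
w=((h[...,0]<20)&(h[...,1]>110)&(h[...,2]>60)).astype(np.uint8)
n,l,s,ce=cv2.connectedComponentsWithStats(w)
for i in range(1,n):
    if s[i,4]>300: print("wood",s[i],ce[i].round(1))
for p in((444,18,96),(444,18,0)): print(proj("wrist",p,c).round(0))
save(im,"pics/w7.png")
E
```

```text
t 17.6 tcp [443.4  17.9 142.7] yaw 1.772 w 0.998 F [-0.5 -0.1 -0.6] gf 0.0 q [ 0.01  0.32  2.09  0.    0.73 -0.19]
shift units [-0.    0.02  1.72] turn units [-0.   -0.   -0.06]
wood [ 14   0  26  45 599] [26.6 17.2]
wood [ 229  216   84   26 1793] [266.5 226.7]
wood [ 69 308  34  51 539] [ 81.9 326.7]
wood [258 355  23  41 476] [270.4 378.7]
[274. 246.]
[274. 207.]
```

Request:
carry_out(
  steps=[
    [0,0,0.3,0,0,-0.06],
    [0,0,0.4,0,0,0],
    [0,0,0.4,0,0,0],
    [0,0,0.3,0,0,0],
    [0,0,0.2,0,0,0],
    [0,0,0.15,0,0,0],
    [0,0,0.05,0,0,0],
    [0,0,0,0,0,0],
    [0,0,0,0,0,0],
    [0,0,0,0,0,0],
  ],
)

```text
time: 18.65
tool_pos: [443.8, 17.9, 71.1]
tcp_rot: [0.629, 0.777, 0.0, 0.0]
force: [0.9, 0.0, 0.6]
width: 0.997
gripper_force: 0.0
```

Request:
carry_out(
  steps=[
    [0,0,0,0,0,0],
    [0,0,0,0,0,0],
    [0,0,0,0,0,0],
    [0,0,0,0,0,0],
    [0,0,0,0,0,0],
    [0,0,0,0,0,0],
    [0,0,0,0,0,0],
    [0,0,0,0,0,0],
    [0,0,0,0,0,0],
    [0,0,0,0,0,0],
  ],
  hand=0.5,
)

```text
time: 19.65
tool_pos: [443.2, 17.9, 70.6]
tcp_rot: [0.629, 0.777, -0.0, -0.0]
force: [-1.8, -0.8, 1.8]
width: 0.593
gripper_force: 20.0
```

```bash
python3 - <<'E'
from h import *
st()
E
```

```text
t 19.65 tcp [443.2  17.9  70.6] yaw 1.781 w 0.593 F [-1.8 -0.8  1.8] gf 20.0 q [ 0.01  0.47  2.12 -0.    0.55 -0.2 ]
```

Request:
carry_out(
  steps=[
    [0,0,-0.2,0,0,0],
    [0,0,-0.6,0,0,0],
    [0,0,-0.9,0,0,0],
    [0,0,-1,0,0,0],
    [0,0,-0.9,0,0,0.07],
    [-0.5,-0.1,0,0,0,0],
    [-0.8,-0.15,0,0,0,0],
    [-0.8,-0.15,0,0,0,0],
    [-0.8,-0.15,0,0,0,0],
    [-0.8,-0.15,0,0,0,0],
  ],
)

```text
time: 20.65
tool_pos: [445.5, -134.0, 215.3]
tcp_rot: [0.633, 0.774, 0.0, 0.0]
force: [0.5, 0.4, -0.5]
width: 0.589
gripper_force: 20.0
```

Request:
carry_out(
  steps=[
    [-0.7,-0.15,0,0,0,0],
    [-0.35,-0.04,0,0,0,0],
    [0,0,0,0,0,0],
    [0,0,0,0,0,0],
    [0,0,0,0,0,0],
    [0,0,0,0,0,0],
    [0,0,0,0,0,0],
    [0,0,0,0,0,0],
    [0,0,0,0,0,0],
    [0,0,0,0,0,0],
  ],
)

```text
time: 21.65
tool_pos: [446.5, -175.3, 214.7]
tcp_rot: [0.633, 0.774, 0.0, 0.0]
force: [-0.4, -0.4, -1.0]
width: 0.589
gripper_force: 20.0
```

```bash
python3 - <<'E'
from h import *
st(); print(rk(pose()[1])); go(W(0,49,88),1.771)
c=imaging.camera_info("wrist"); im=imaging.read_camera("wrist"); np.savez("w8.npz",im=im,R=c["R"],t=c["t"],K=c["intrinsics"])
for p in((38,75,124),(-38,75,124),(38,86,124),(-38,86,124),(0,19,120)): print(proj("wrist",W(*p),c).round(0))
save(im,"pics/w8.png")
E
```

```text
t 21.65 tcp [ 446.5 -175.3  214.7] yaw 1.771 w 0.589 F [-0.4 -0.4 -1. ] gf 20.0 q [-0.4   0.25  1.97  0.    0.93 -0.6 ]
[ -1.8  49.1 214.7]
shift units [-0.    0.05  3.17] turn units [0. 0. 0.]
[327. 191.]
[224. 191.]
[328. 176.]
[224. 176.]
[275. 258.]
```

View pics/w8.png

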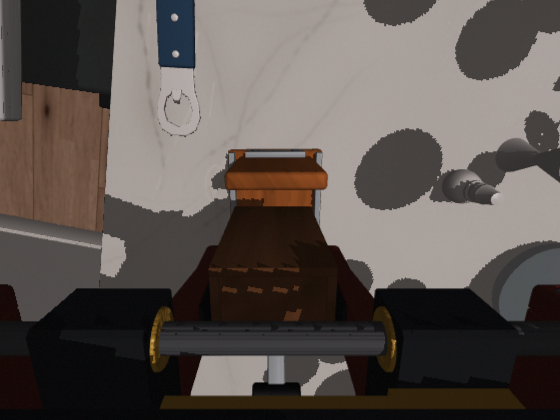

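The stop's top edge is at (225–327,187), centred on the box (≈276) as predicted; the box hangs upright in line with the bay. Lower it.

Request:
carry_out(
  steps=[
    [0,0.05,0.3,0,0,0],
    [0,0,0.5,0,0,0],
    [0,0,0.5,0,0,0],
    [0,0,0.5,0,0,0],
    [0,0,0.4,0,0,0],
    [0,0,0.35,0,0,0],
    [0,0,0.3,0,0,0],
    [0,0,0.2,0,0,0],
    [0,0,0.1,0,0,0],
    [0,0,0,0,0,0],
  ],
)

```text
time: 22.7
tool_pos: [448.3, -174.9, 88.3]
tcp_rot: [0.633, 0.774, -0.0, -0.0]
force: [0.4, 0.7, -1.0]
width: 0.593
gripper_force: 20.0
```

Request:
carry_out(
  steps=[
    [0,0,0.03,0,0,0],
    [0,0,0.03,0,0,0],
    [0,0,0.02,0,0,0],
    [0,0,0,0,0,0],
    [0,0,0,0,0,0],
    [0,0,0,0,0,0],
    [0,0,0,0,0,0],
    [0,0,0,0,0,0],
    [0,0,0,0,0,0],
    [0,0,0,0,0,0],
  ],
)

```text
time: 23.7
tool_pos: [448.4, -175.0, 85.5]
tcp_rot: [0.633, 0.774, 0.0, 0.0]
force: [-0.6, -0.2, -1.0]
width: 0.59
gripper_force: 20.0
```

```bash
python3 - <<'E'
from h import *
st(); print(rk(pose()[1]))
E
```

```text
t 23.7 tcp [ 448.4 -175.    85.5] yaw 1.771 w 0.59 F [-0.6 -0.2 -1. ] gf 20.0 q [-0.4   0.47  2.04  0.    0.63 -0.6 ]
[ 0.1 49.  85.5]
```

Request:
carry_out(
  steps=[
    [0,0,0.02,0,0,0],
    [0,0,0.02,0,0,0],
    [0,0,0,0,0,0],
    [0,0,0,0,0,0],
    [0,0,0,0,0,0],
    [0,0,0,0,0,0],
    [0,0,0,0,0,0],
    [0,0,0,0,0,0],
    [0,0,0,0,0,0],
    [0,0,0,0,0,0],
  ],
)

```text
time: 24.7
tool_pos: [448.2, -175.0, 84.4]
tcp_rot: [0.633, 0.774, -0.0, -0.0]
force: [-2.7, 1.4, 8.1]
width: 0.596
gripper_force: 20.0
```

```bash
python3 - <<'E'
from h import *
st(); print(rk(pose()[1]))
E
```

```text
t 24.7 tcp [ 448.2 -175.    84.4] yaw 1.771 w 0.596 F [-2.7  1.4  8.1] gf 20.0 q [-0.4   0.48  2.04 -0.    0.63 -0.6 ]
[-0.  48.9 84.4]
```

Request:
carry_out(
  steps=[
    [0,0,0,0,0,0],
    [0,0,0,0,0,0],
    [0,0,0,0,0,0],
    [0,0,0,0,0,0],
    [0,0,-0.2,0,0,0],
    [0,0,-0.5,0,0,0],
    [0,0,-0.8,0,0,0],
    [0,0,-1,0,0,0],
    [0,0,-1,0,0,0],
    [0,0,-0.2,0,0,0.2],
  ],
  hand=0.85,
)

```text
time: 25.7
tool_pos: [450.5, -175.8, 236.6]
tcp_rot: [0.644, 0.765, 0.001, 0.004]
force: [1.5, 0.3, 0.1]
width: 0.847
gripper_force: 0.0
```

Request:
carry_out(
  steps=[
    [0,0,0,0,0,1],
    [0,0,0,0,0,1],
    [0,0,0,0,0,1],
    [0,0,0,0,0,1],
    [0,0,0,0,0,1],
    [0,0,0,0,0,1],
    [0,0,0,0,0,1],
    [0,0,0,0,0,1],
    [0,0,0,0,0,1],
    [0,0,0,0,0,1],
  ],
  hand=0.4,
)

```text
time: 26.7
tool_pos: [447.9, -174.8, 231.4]
tcp_rot: [0.986, 0.17, -0.0, -0.0]
force: [0.3, -0.4, -0.2]
width: 0.4
gripper_force: 0.0
```

Request:
carry_out(
  steps=[
    [0,0,0,0,0,1],
    [0.1,0.6,0,0,0,0.05],
    [0.1,0.9,0,0,0,0],
    [0.1,0.9,0,0,0,0],
    [0,0.9,0,0,0,0],
    [0,0.6,0,0,0,0],
    [0,0.1,0,0,0,0],
    [0,0,0,0,0,0],
    [0,0,0,0,0,0],
    [0,0,0,0,0,0],
  ],
)

```text
time: 27.7
tool_pos: [491.9, -328.1, 231.8]
tcp_rot: [0.995, 0.101, -0.0, -0.0]
force: [0.4, -0.3, 0.2]
width: 0.399
gripper_force: 0.0
```

```bash
python3 - <<'E'
from h import *
st(); print(rk(pose()[1])); go(W(17,-117,124),.2)
c=imaging.camera_info("wrist"); im=imaging.read_camera("wrist"); save(im,"pics/w9.png")
k=(im.max(2)<45).astype(np.uint8); n,l,s,ce=cv2.connectedComponentsWithStats(k)
for i in range(1,n):
    if s[i,4]>200: print(s[i],ce[i].round(0),rk(ray("wrist",ce[i],116,c)))
print(proj("wrist",W(0,-121,116),c),proj("wrist",W(0,-118,116),c))
E
```

```text
t 27.7 tcp [ 491.9 -328.1  231.8] yaw 0.201 w 0.399 F [ 0.4 -0.3  0.2] gf 0.0 q [-0.61  0.39  1.71  0.    1.04  0.76]
[  12.3 -109.7  231.8]
shift units [0.12 0.18 2.69] turn units [-0.    0.    0.01]
[492 107  45  53 846] [512. 131.] [  80.1 -294.8  116. ]
[534 163  26  25 427] [549. 176.] [  44.9 -332.4  116. ]
[ 124  164   91  102 3512] [157. 209.] [ 16.4 -13.  116. ]
[  42  173   83   97 2018] [ 67. 212.] [ 13.6  63.1 116. ]
[ 269  202   22   54 1097] [280. 228.] [  -0.4 -115.1  116. ]
[    0   246   560   174 47122] [273. 350.] [-123.4 -109.3  116. ]
[286.82950174 227.55952209] [283.28658273 227.54966413]
```

Request:
carry_out(
  steps=[
    [0.12,0.13,0,0,0,0],
    [0,0,0.3,0,0,0],
    [0,0,0.5,0,0,0],
    [0,0,0.5,0,0,0],
    [0,0,0.5,0,0,0],
    [0,0,0.4,0,0,0],
    [0,0,0.3,0,0,0],
    [0,0,0.2,0,0,0],
    [0,0,0,0,0,0],
    [0,0,0,0,0,0],
  ],
)

```text
time: 28.75
tool_pos: [498.7, -333.3, 123.6]
tcp_rot: [0.995, 0.1, 0.001, 0.0]
force: [4.5, 1.3, -3.8]
width: 0.399
gripper_force: 2.5
```

```bash
python3 - <<'E'
from h import *
st(); print(rk(pose()[1]))
E
```

```text
t 28.75 tcp [ 498.7 -333.3  123.6] yaw 0.2 w 0.399 F [ 4.5  1.3 -3.8] gf 2.5 q [-0.61  0.54  1.76  0.    0.84  0.76]
[  18.  -116.1  123.6]
```

Request:
carry_out(
  steps=[
    [0,-0.13,0,0,0,0],
    [0,-0.13,0,0,0,0],
    [0,-0.1,0,0,0,0],
    [0,-0.1,0,0,0,0],
    [0,-0.08,0,0,0,0],
    [0,-0.06,0,0,0,0],
    [0,-0.05,0,0,0,0],
    [0,0,0,0,0,0],
    [0,0,0,0,0,0],
    [0,0,0,0,0,0],
  ],
)

```text
time: 29.75
tool_pos: [493.7, -311.9, 125.8]
tcp_rot: [0.995, 0.1, 0.001, 0.004]
force: [-4.3, -16.0, 6.1]
width: 0.404
gripper_force: 7.6
```

```bash
python3 - <<'E'
from h import *
st(); print(rk(pose()[1]))
E
```

```text
t 29.75 tcp [ 493.7 -311.9  125.8] yaw 0.201 w 0.404 F [ -4.3 -16.    6.1] gf 7.6 q [-0.58  0.52  1.8  -0.01  0.82  0.79]
[ 17.3 -94.2 125.8]
```

Request:
carry_out(
  steps=[
    [0,-0.18,-0.24,0,0,0],
    [0,-0.2,-0.23,0,0,0],
    [0,-0.23,-0.21,0,0,0],
    [0,-0.25,-0.19,0,0,0],
    [0,-0.27,-0.16,0,0,0],
    [0,-0.28,-0.13,0,0,0],
    [0,0,0,0,0,0],
    [0,0,0,0,0,0],
    [0,0,0,0,0,0],
    [0,0,0,0,0,0],
  ],
)

```text
time: 30.75
tool_pos: [482.4, -253.6, 170.9]
tcp_rot: [0.995, 0.1, 0.001, 0.001]
force: [1.5, -5.0, 4.4]
width: 0.4
gripper_force: 2.6
```

```bash
python3 - <<'E'
from h import *
st(); print(rk(pose()[1]))
E
```

```text
t 30.75 tcp [ 482.4 -253.6  170.9] yaw 0.201 w 0.4 F [ 1.5 -5.   4.4] gf 2.6 q [-0.51  0.4   1.86 -0.    0.88  0.87]
[ 17.8 -34.8 170.9]
```

Request:
carry_out(
  steps=[
    [0,-0.29,-0.1,0,0,0],
    [0,-0.3,-0.07,0,0,0],
    [0,-0.27,-0.04,0,0,0],
    [0,-0.18,-0.01,0,0,0],
    [0,-0.1,0,0,0,0],
    [0,0,0,0,0,0],
    [0,0,0,0,0,0],
    [0,0,0,0,0,0],
    [0,0,0,0,0,0],
    [0,0,0,0,0,0],
  ],
)

```text
time: 31.75
tool_pos: [473.7, -209.8, 180.1]
tcp_rot: [0.995, 0.1, 0.001, 0.002]
force: [1.9, -9.4, 7.2]
width: 0.399
gripper_force: 4.4
```

```bash
python3 - <<'E'
from h import *
st(); print(rk(pose()[1]))
E
```

```text
t 31.75 tcp [ 473.7 -209.8  180.1] yaw 0.201 w 0.399 F [ 1.9 -9.4  7.2] gf 4.4 q [-0.44  0.35  1.91 -0.    0.87  0.93]
[ 18.    9.8 180.1]
```

Request:
carry_out(
  steps=[
    [0,-0.08,0,0,0,0],
    [0,-0.08,0,0,0,0],
    [0,-0.06,0,0,0,0],
    [0,0,0,0,0,0],
    [0,0,0,0,0,0],
    [0,0,0,0,0,0],
    [0,0,0,0,0,0],
    [0,0,0,0,0,0],
    [0,0,0,0,0,0],
    [0,0,0,0,0,0],
  ],
)

```text
time: 32.75
tool_pos: [473.4, -207.0, 180.2]
tcp_rot: [0.995, 0.101, 0.003, 0.007]
force: [1.5, -40.7, -7.6]
width: 0.44
gripper_force: 20.0
```

```bash
python3 - <<'E'
from h import *
st(); print(rk(pose()[1]))
E
```

```text
t 32.75 tcp [ 473.4 -207.   180.2] yaw 0.203 w 0.44 F [  1.5 -40.7  -7.6] gf 20.0 q [-0.43  0.35  1.92 -0.01  0.86  0.95]
[ 18.3  12.6 180.2]
```

Request:
carry_out(
  steps=[
    [0,0.2,0,0,0,0],
    [0,0.15,0,0,0,0],
    [0,0,0,0,0,0],
    [0,0,0,0,0,0],
    [0,0,-0.5,0,0,0],
    [0,0,-1,0,0,0],
    [-0.4,0,-1,0,0,0],
    [-0.5,0.5,-1,0,0,0],
    [0,0.5,-0.3,0,0,0],
    [0,0,0,0,0,0],
  ],
)

```text
time: 33.75
tool_pos: [447.1, -260.8, 333.4]
tcp_rot: [0.995, 0.1, 0.002, 0.001]
force: [-0.4, 0.6, -0.1]
width: 0.402
gripper_force: 0.0
```

```bash
python3 - <<'E'
from h import *
st(); print(rk(pose()[1]))
imaging.read_camera("side")
c=imaging.camera_info("wrist"); im=imaging.read_camera("wrist"); t=imaging.read_camera("top"); s=imaging.read_camera("side"); np.savez("w10.npz",im=im,R=c["R"],t=c["t"],K=c["intrinsics"]); st()
for n,p in dict(div=(0,36,120),stop=(0,75,124),knob=(0,1,173),boxtop=(0,55.5,110)).items(): print(n,proj("wrist",W(*p),c).round(0))
u,v=proj("wrist",W(0,20,110),c).astype(int); print(u,v)
y0=max(v-75,0);x0=max(u-100,0)
f=lambda im,x,y,w,h:cv2.resize(im[y:y+h,x:x+w],(400,300),interpolation=cv2.INTER_CUBIC)
print(x0,y0)
save(np.vstack([np.hstack([f(im,x0,y0,200,150),f(s,285,135,80,60)]),np.hstack([f(t,160,170,100,75),f(s,170,205,100,75)])]),"pics/fin.png")
E
```

```text
t 33.75 tcp [ 447.1 -260.8  333.4] yaw 0.2 w 0.402 F [-0.4  0.6 -0.1] gf 0.0 q [-0.55  0.16  1.77 -0.    1.2   0.82]
[-18.2 -34.9 333.4]
t 33.95 tcp [ 445.4 -258.1  329.4] yaw 0.201 w 0.4 F [-0.5 -0.6 -0. ] gf 0.0 q [-0.55  0.16  1.78  0.    1.2   0.82]
div [210. 173.]
stop [174. 174.]
knob [237. 182.]
boxtop [195. 172.]
226 171
126 96
```

View pics/fin.png

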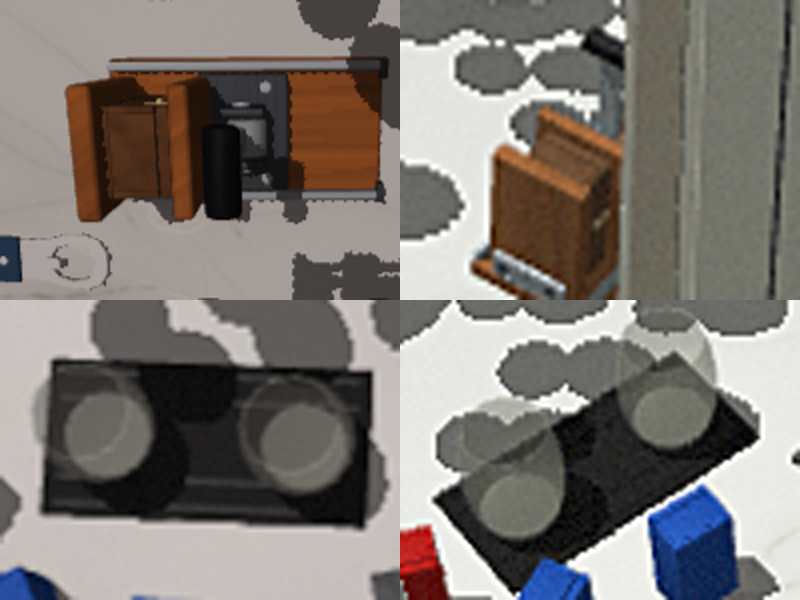

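The box stands snugly between stop and divider (divider edge at (209.5,173), knob at (237,182), both as predicted for filled and upright). The glasses stand where they did. Handing in.

```bash
python3 -c "
from plant import arm
print(arm.finish_job())"
```

```text
the job is handed in; nothing more can be done
None
```

The job is handed in at about 34 s: the walnut box stands upright in the rack, held between stop and divider with the lever swung upright against its stop, and the glasses look unmoved in the final images.

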